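Find the rattling notions tin

TASK

One of the three identical sealed tins has something loose in it: shake or rock them in the air, to and fro lengthwise a few times, to find the one that rattles (shake that one itself too). Stand the two silent tins upright in the two empty cells of the wooden organiser, let go of them, and leave the filled cells and the other things as they are. Finish while holding the rattling tin, in the gripper, still and level in the air, over the middle of the embroidery hoop and well clear of the table (about 15 cm up).

Things in the scene. Friction and masses are not known exactly. Their poses are not given: they have to be found in the camera images.
- tin_1: Closed metal box tin, 110 long (its x) x 50 wide (its y) x 62 mm high, lid sealed; origin: centre of its underside. All look alike. Its length lies along world x within 0.3 rad. In one tin, any of the three, a loose 34 mm steel ball of 160 g runs 34 mm either way lengthwise from the middle (once shaken it rests at an end; it crosses if the other end dips 0.1 rad); the rest have nothing loose.
- tin_2: Closed metal box tin, 110 long (its x) x 50 wide (its y) x 62 mm high, lid sealed; origin: centre of its underside. All look alike. Its length lies along world x within 0.3 rad. A tin without the ball weighs 0.15 to 0.45 kg, each its own, centred 30 mm up; so weight does not tell which rattles.
- tin_3: Closed metal box tin, 110 long (its x) x 50 wide (its y) x 62 mm high, lid sealed; origin: centre of its underside. All look alike. Its length lies along world x within 0.3 rad. Gripped across its width with the tool 45 mm above its underside, the fingertips (26 mm above it) stay clear of the organiser's walls.
- organiser: Fixed low wooden tray, 266 (x) x 178 (y) x 24 mm high, walls 6 mm thick, with four cells in two rows and two columns; origin at the centre of its underside, its x along the cells' length; turned up to 0.15 rad.
- cell_1 (a point): Centre of the floor of one organiser cell (near the robot, robot's right), 4 mm above the table; axes are the organiser's. The cell is 124 mm long (x) by 80 mm wide (y) inside, walls 20 mm above this floor. A cell is either empty or filled by a spool board.
- cell_2 (a point): Centre of the floor of one organiser cell (near the robot, robot's left), 4 mm above the table; axes are the organiser's. The cell is 124 mm long (x) by 80 mm wide (y) inside, walls 20 mm above this floor. A cell is either empty or filled by a spool board.
- cell_3 (a point): Centre of the floor of one organiser cell (far from the robot, robot's right), 4 mm above the table; axes are the organiser's. The cell is 124 mm long (x) by 80 mm wide (y) inside, walls 20 mm above this floor. A cell is either empty or filled by a spool board.
- cell_4 (a point): Centre of the floor of one organiser cell (far from the robot, robot's left), 4 mm above the table; axes are the organiser's. The cell is 124 mm long (x) by 80 mm wide (y) inside, walls 20 mm above this floor. A cell is either empty or filled by a spool board.
- spool_board_1: Flat dark wooden board with three little thread spools, 104 x 60 x 23 mm, origin at the centre of its underside; it lies in, and fills, one organiser cell. Loose, 150 g; to be left alone.
- spool_board_2: Flat dark wooden board with three little thread spools, 104 x 60 x 23 mm, origin at the centre of its underside; it lies in, and fills, one organiser cell. Loose, 150 g; to be left alone.
- hoop: Round wooden embroidery hoop lying flat and fixed on the table, 140 mm across, 9 mm high; origin at its centre on the table.
- thread_cone_1: Blue thread cone standing on the table, 48 mm across, 62 mm high, origin under its centre; bystander.
- thread_cone_2: Reddish thread cone standing on the table, 48 mm across, 62 mm high, origin under its centre; bystander.
- darning_mushroom: Wooden darning mushroom standing on the table, 60 mm across, 59 mm high, origin under its centre; bystander.
Mind the look-alikes: they are no part of the job. Leave any green look-alike of the tin_3 alone.

How it is judged:
By the outcome, as a careful person would: the job done as asked, in the order asked, and still so for the second after the job is handed in, while the arm keeps its last pose, push and grip.
It also fails if it takes over 72 s, if anything falls off the work surface, if the arm or the gripper's body presses on something with over 40 N, if the wrist force passes 120 N, or if a joint passes its speed limit or range.

ROBOT

A 6-joint arm with a two-finger parallel gripper is mounted at the origin on the work surface. World frame = base frame: x ahead of the robot, y to its left, z up, the work surface at z = 0. Lengths are in m, angles in rad, forces in N, time in s.
With the tool pointing down it reaches from about 0.35 to 0.975 m from the base axis. Payload 4.9 kg.
Tool frame: the origin (TCP) lies between the finger pads; the fingertips stand 17 mm ahead of it and the grasp point (between the pads) lies 2 mm behind it (r.tip_extent is the distance from the TCP to the fingertips, in m); z points along the fingers, y is the line along which they close (so a half turn about z gives the same grasp; the last joint's range is limited). The gripper opens to 85 mm and grips with 20 to 120 N. Pads are 22 mm wide; open, the fingers measure 114 mm over their backs; the gripper's body (76 mm by 85 mm) begins 54 mm behind the grasp point. The pads swing forward as they close: fully open they stand 13 mm farther back than shut.
Start: joints at [-1.389, 0.053, 1.613, -0, 1.476, -0.119], TCP at [0.185, -0.597, 0.248] pointing down, gripper open.
Joint ranges: [-3.01, 3.01], [-1.01, 2.22], [0.06, 2.58], [-1.02, 4.17], [0.09, 2.62], [-3.14, 3.14]. Speed limits (rad/s): [2.57, 2.57, 3.14, 3.14, 3.14, 3.14].

INTERFACE

Orientations are given as a rotation vector (axis times angle).
In Python, from workcell import r, imaging, workorder gives the robot as it stands.
- The arm moves only by the tool drive_tool, never from a script. Its argument "rows" is a list of rows, each a list of 4 numbers: the shift along the world's x, y, z in cm, then the turn about the world's z in degrees. In form: [[x, y, z, twist], ...]. A call has exactly 8 rows; each row is the pose to reach, as a shift and turn from the pose commanded when the call began; what a row does not reach only later rows make up. A row lasts 1/8 s, in which the tool goes at most 62.5 mm and 10.7 degrees, less where a joint would pass 70% of its speed; a pose out of reach is approached as far as the arm can. A call with a gripper value outside its range is refused whole. "jaw" is the finger opening in cm, from 0 to 8.54, set as the call begins (left out, the last holds). The fingers move at their own pace and stop on an object; "grip_force" is the grip in N (left out, the last holds). Time passes only in rows, so rows that repeat a pose let the fingers close, or fill a call up. It gives the time, the measured TCP pose, the force, the opening and the grip force at its end, in the units of the state.
- r.observe(): the state, without advancing time (a new reading comes with each control period).
- imaging.read_camera(name): name is "scene" or "top"; returns a dict with "pixels" (480x640x3 uint8, blue, green, red), "z_map" (480x640 float32, m along the optical axis (not along the pixel's ray), 0 where there is no reading), "mtx" (3x3 intrinsics, pixels), "position" and "rotation" of the camera in the world. Camera axes: x right, y up, looking along -z (the intrinsics and any distortion apply to the point x, -y, -z); pixel columns grow to the right and rows downward; lengths in m; the calibration is good to about 2 mm. A picture is of the moment at which its call begins.
- workorder.sign_off(): hands the job in; it is judged then, once.
The state is a dict: "time": time; "joint_positions": joint angles; "qd": joint speeds; "joint_efforts": joint torques, N m; "ee_pos": TCP position; "orientation": TCP orientation; "wrist_force": force on the tool from outside, world axes, zero at the start; "ft_torque": the same for the moment, N m; "finger_gap": opening from 0.0 (shut) to 1.0 (fully open); "finger_force": force on a finger pad.
Only numpy, scipy, OpenCV 4.12 (cv2) and the standard library are available. Lean on these libraries where they do the work, as an engineer would, in place of code of your own. Each camera call takes 0.05 s, during which the arm holds its last target. There are 200 camera calls.

## Working session

There is one attempt and no reset: what is moved stays moved. The work goes in short steps, Python scripts to look and compute and a tool call to move; the robot and the scene stay as the last step left them, time stands still between calls to the robot, and variables do not carry over. Pictures are saved under pics/ and viewed, at most 10 in all, crops included, and the job is handed in when it is done.

Besides the shell and the picture viewer there is one more tool, called in YAML: its name, and indented under it one key for each argument. drive_tool: Moves the arm, as the interface text tells. Its arguments: {"type":"object","properties":{"rows":{"type":"array"},"jaw":{"type":"number"},"grip_force":{"type":"number"}},"required":["rows"]}

```bash
mkdir -p pics; cat > h.py <<'E'
import numpy as np, cv2
from workcell import r, imaging, workorder
def cam(n):
    return imaging.read_camera(n)
def pts(c):
    h,w=c["z_map"].shape
    u,v=np.meshgrid(np.arange(w),np.arange(h)); z=c["z_map"]; K=np.array(c["mtx"])
    x=(u-K[0,2])/K[0,0]*z; y=(v-K[1,2])/K[1,1]*z
    return np.stack([x,-y,-z],-1)@np.array(c["rotation"]).T+np.array(c["position"])
E
python3 - <<'E'
from h import *
for n in("top","scene"):
    c=cam(n); cv2.imwrite(f"pics/{n}0.png",c["pixels"]); print({k:v for k,v in c.items() if k not in("pixels","z_map")})
s=r.observe(); print(s)
E
```

```text
{'mtx': array([[538.56731009,   0.        , 330.57106583],
       [  0.        , 538.56731009, 236.53605465],
       [  0.        ,   0.        ,   1.        ]]), 'position': array([0.29303004, 0.01432665, 1.12505262]), 'rotation': array([ 0.14130163, -0.14626924, -1.56433395])}
{'mtx': array([[528.14931709,   0.        , 319.17334416],
       [  0.        , 528.14931709, 235.378786  ],
       [  0.        ,   0.        ,   1.        ]]), 'position': array([ 1.32136896, -0.51046482,  1.06195229]), 'rotation': array([0.69245262, 0.39828775, 0.97331742])}
{'time': 0.1, 'joint_positions': array([-1.38897439e+00,  5.32848632e-02,  1.61414313e+00,  1.32855451e-05,
        1.47601012e+00, -1.19025198e-01]), 'qd': array([ 0.00056003, -0.0027176 , -0.00293722,  0.00159426, -0.00223581,
       -0.0006552 ]), 'joint_efforts': array([ 1.70651761e-03, -3.94899881e+01, -3.71364498e+01, -2.12949334e-05,
        3.84449173e-03, -8.19469932e-06]), 'ee_pos': array([ 0.18509827, -0.59640838,  0.24719774]), 'orientation': array([-3.10429299e+00, -4.70510973e-01,  7.01997182e-05]), 'wrist_force': array([0.46702814, 0.6041658 , 0.75508899]), 'ft_torque': array([-0.03012271, -0.0181696 , -0.01425992]), 'finger_force': 0.0, 'finger_gap': 1.0017446581012048}
```

View pics/top0.png

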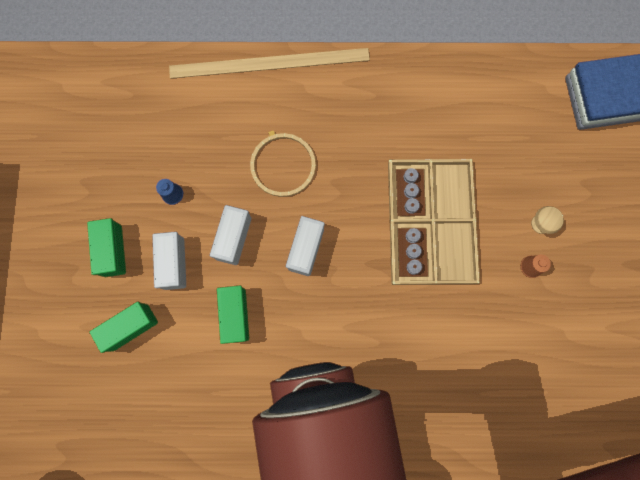

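View pics/scene0.png

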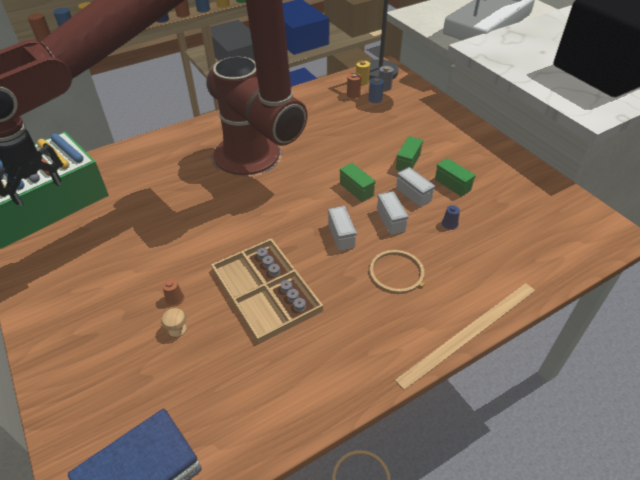

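The top view shows the white tins at (168,260), (230,236) and (306,246). The hoop is at (283,164), and the organiser is centred near (433,221) with its right-hand column (453,190) and (457,252) empty. The scene view agrees.

```bash
cat >> h.py <<'E'
from scipy.spatial.transform import Rotation as R
_p=pts
def pts(c):
    c=dict(c); c["rotation"]=R.from_rotvec(c["rotation"]).as_matrix(); return _p(c)
def rect(P2):
    (cx,cy),(w,h),a=cv2.minAreaRect((P2*1000).astype(np.float32))
    if w<h: w,h,a=h,w,a+90
    a=(a+90)%180-90
    return round(cx/10,2),round(cy/10,2),round(w),round(h),round(a,1)
def tins(c):
    P=pts(c); hsv=cv2.cvtColor(c["pixels"],cv2.COLOR_BGR2HSV)
    m=((hsv[...,1]<60)&(hsv[...,2]>110)&(P[...,2]>.052)&(P[...,2]<.072)&(abs(P[...,1])<.7)&(P[...,0]<.85)&(P[...,0]>.3)).astype(np.uint8)
    n,l,st,_=cv2.connectedComponentsWithStats(m)
    return [(rect(P[l==i][:,:2]),round(float(np.median(P[l==i][:,2])),4),int(st[i,4])) for i in range(1,n) if st[i,4]>150]
E
python3 - <<'E'
from h import *
for n in("top","scene"):
    c=cam(n);P=pts(c); print(n,*tins(c),sep="\n")
    Z=P[...,2]; X=P[...,0];Y=P[...,1]
    print("table",np.median(Z[(abs(X-.6)<.1)&(abs(Y-.0)<.05)]))
    hsv=cv2.cvtColor(c["pixels"],cv2.COLOR_BGR2HSV)
    for nm,lo,hi,box in(("hoop",.005,.013,None),("org",.019,.030,None)):
        m=((Z>lo)&(Z<hi)&(X>.3)&(X<.85)&(abs(Y)<.6)).astype(np.uint8)
        k,l,st,_=cv2.connectedComponentsWithStats(m)
        for i in range(1,k):
            if st[i,4]>120: print(nm,rect(P[l==i][:,:2]),st[i])
    m=((Z>.03)&(Z<.08)&(X>.25)&(X<.85)&(abs(Y)<.6)).astype(np.uint8)
    k,l,st,_=cv2.connectedComponentsWithStats(m)
    for i in range(1,k):
        if st[i,4]>80: print("obj",rect(P[l==i][:,:2]),P[l==i][:,2].max())
E
```

```text
top
((49.74, 21.64, 111, 51, -14.2), 0.0626, 1330)
((47.47, 6.31, 111, 50, -16.3), 0.0626, 1346)
((44.37, 34.01, 110, 50, 4.7), 0.0627, 1352)
table 0.0006908795852762495
hoop (65.95, 11.53, 142, 140, -14.0) [248 130  68  67 762]
hoop (60.03, -16.09, 121, 78, 0.7) [ 392  163   39   56 1141]
hoop (62.81, -24.76, 78, 69, -89.4) [432 163  38  32 360]
hoop (57.1, -23.81, 56, 40, 88.3) [434 195  27  19 156]
hoop (46.95, -16.21, 123, 79, 0.4) [ 394  222   40   59 1197]
hoop (47.04, -24.87, 123, 78, 0.4) [435 222  39  59 854]
org (53.39, -20.29, 267, 179, 0.5) [ 389  159   90  125 1946]
org (63.11, -15.86, 27, 27, 39.4) [405 168  13  14 126]
org (59.81, -15.97, 28, 27, 79.8) [405 183  14  14 132]
org (50.06, -16.05, 27, 27, 18.6) [407 228  14  14 125]
org (46.81, -16.06, 28, 27, -31.2) [407 244  14  14 129]
org (43.53, -16.15, 27, 25, 89.1) [408 260  14  13 130]
obj (79.74, -55.96, 111, 85, 4.3) 0.07793566071526414
obj (59.29, 35.16, 38, 37, 87.2) 0.06709545640454517
obj (49.73, 21.63, 111, 51, -14.2) 0.06954935627842396
obj (52.87, -43.59, 57, 54, 48.4) 0.06307059504349177
obj (47.47, 6.31,
[... 777 characters left out ...]
.39, 176, 17, 88.3) [255 309  68  34 136]
org (53.68, -20.37, 271, 180, 0.6) [ 211  238  112  102 1286]
org (47.04, -16.11, 97, 28, -0.3) [257 248  23  26 230]
org (60.12, -16.02, 94, 28, -0.8) [281 280  25  29 269]
obj (38.18, 37.56, 272, 100, -29.3) 0.06897686460306063
obj (47.45, 46.97, 114, 59, 8.6) 0.06833405750364396
obj (33.99, 20.45, 118, 56, 4.5) 0.06930062541200599
obj (50.14, 21.5, 118, 53, -15.2) 0.0685240885150108
obj (59.73, 35.06, 45, 37, -27.5) 0.06810929093109586
obj (47.9, 6.15, 116, 51, -16.0) 0.06926091780419996
obj (44.41, -41.32, 39, 38, 23.5) 0.06639326150977609
obj (53.61, -43.78, 56, 54, -50.4) 0.06303378646419444
obj (79.85, -55.84, 103, 84, 0.6) 0.07517878700692981
```

drive_tool:
  rows:
    - [2.5, 5.6, 0, -5]
    - [5, 11.2, 0, -10]
    - [7.5, 16.8, 0, -15]
    - [10, 22.4, 0, -20]
    - [12.5, 28, 0, -25]
    - [15, 33.6, 0, -30]
    - [17.5, 39.2, 0, -33.7]
    - [20, 44.8, 0, -33.7]
  jaw: 8.5
  grip_force: 70

```text
time: 1.2
ee_pos: [0.3855, -0.147, 0.2484]
orientation: [3.109, -0.451, 0.002]
wrist_force: [1.2, -0.6, 0.1]
finger_gap: 0.993
finger_force: 0.0
```

drive_tool:
  rows:
    - [2.3, 5.2, 0, 0]
    - [4.6, 10.4, 0, 0]
    - [7, 15.8, 0, 0]
    - [9.1, 21.1, 0, 0]
    - [9.1, 21.1, -5, 0]
    - [9.1, 21.1, -10, 0]
    - [9.1, 21.1, -14, 0]
    - [9.1, 21.1, -14, 0]

```text
time: 2.2
ee_pos: [0.473, 0.0622, 0.1045]
orientation: [3.108, -0.449, -0.013]
wrist_force: [-0.2, -0.1, 0.0]
finger_gap: 0.994
finger_force: 0.0
```

drive_tool:
  rows:
    - [0, 0, -3, 0]
    - [0, 0, -6.3, 0]
    - [0, 0, -6.3, 0]
    - [0, 0, -6.3, 0]
    - [0, 0, -6.3, 0]
    - [0, 0, -6.3, 0]
    - [0, 0, -6.3, 0]
    - [0, 0, -6.3, 0]

```text
time: 3.2
ee_pos: [0.4762, 0.0621, 0.0454]
orientation: [-3.109, 0.45, -0.0]
wrist_force: [-0.6, -0.6, 0.4]
finger_gap: 1.001
finger_force: 0.0
```

drive_tool:
  rows:
    - [0, 0, 0, 0]
    - [0, 0, 0, 0]
    - [0, 0, 0, 0]
    - [0, 0, 0, 0]
    - [0, 0, 0, 0]
    - [0, 0, 0, 0]
    - [0, 0, 0, 0]
    - [0, 0, 0, 0]
  jaw: 3.5

```text
time: 4.2
ee_pos: [0.4765, 0.0621, 0.0455]
orientation: [-3.109, 0.45, -0.001]
wrist_force: [1.4, 0.4, 1.7]
finger_gap: 0.576
finger_force: 74.1
```

drive_tool:
  rows:
    - [0, 0, 6, 0]
    - [0, 0, 12, 0]
    - [4.8, -1.4, 12, 0]
    - [0, 0, 12, 0]
    - [4.8, -1.4, 12, 0]
    - [4.8, -1.4, 12, 0]
    - [4.8, -1.4, 12, 0]
    - [4.8, -1.4, 12, 0]

```text
time: 5.2
ee_pos: [0.5243, 0.0482, 0.1657]
orientation: [-3.109, 0.45, -0.0]
wrist_force: [-0.2, 0.6, -1.8]
finger_gap: 0.581
finger_force: 73.7
```

```bash
cat > w.py <<'E'
from h import *
F=[];T=[]
for i in range(8):
    s=r.observe();F.append(s["wrist_force"]);T.append(s["ft_torque"]);cam("top")
print(np.mean(F,0),np.mean(T,0),np.std(T,0),s["ee_pos"],s["time"])
print("torque tool axes",R.from_rotvec(s["orientation"]).inv().apply(np.mean(T,0)))
E
python3 w.py
```

```text
[-0.28940538  0.19293596 -1.72750585] [ 0.01064114 -0.01520051 -0.00153456] [0.02312041 0.02717099 0.02389572] [0.52417605 0.04815611 0.16548431] 5.55
torque tool axes [0.01451117 0.01156313 0.00153766]
```

drive_tool:
  rows:
    - [-4.8, 1.4, 0, 0]
    - [0, 0, 0, 0]
    - [-4.8, 1.4, 0, 0]
    - [0, 0, 0, 0]
    - [-4.8, 1.4, 0, 0]
    - [-4.8, 1.4, 0, 0]
    - [-4.8, 1.4, 0, 0]
    - [-4.8, 1.4, 0, 0]

```text
time: 6.6
ee_pos: [0.4773, 0.0619, 0.1669]
orientation: [-3.109, 0.45, -0.005]
wrist_force: [0.9, 0.9, -3.1]
finger_gap: 0.575
finger_force: 73.8
```

```bash
python3 w.py
```

```text
[ 0.14685349  0.44744604 -2.06830125] [ 0.00763648 -0.01199531 -0.01166442] [0.0303631  0.01551926 0.01603149] [0.4763213  0.06201229 0.16552375] 6.95
torque tool axes [0.01071968 0.00933871 0.01166786]
```

Tin 2 is silent: no torque shift, and at about 0.2 kg it is too light to hold the ball. It goes to the far empty cell.

drive_tool:
  rows:
    - [2.1, -5.2, 0, 3]
    - [4.2, -10.4, 0, 6]
    - [6.2, -15.5, 0, 9]
    - [8.3, -20.7, 0, 12]
    - [10.4, -25.9, 0, 15]
    - [12.4, -30.9, 0, 17]
    - [12.4, -30.9, -3, 17]
    - [12.4, -30.9, -5, 17]

```text
time: 8.0
ee_pos: [0.5996, -0.2472, 0.1133]
orientation: [-3.14, -0.013, 0.003]
wrist_force: [-0.2, 0.2, -2.3]
finger_gap: 0.574
finger_force: 74.0
```

```bash
cat > v.py <<'E'
import sys
from h import *
c=cam(sys.argv[1]); x0,y0=int(sys.argv[3]),int(sys.argv[4])
cv2.imwrite(f"pics/{sys.argv[2]}.png",cv2.resize(c["pixels"][y0:y0+200,x0:x0+260],None,fx=3,fy=3))
E
python3 v.py scene place1 150 150; python3 -c "
from h import *
s=r.observe();print(s['ee_pos'],s['orientation'])"
```

```text
[ 0.59776775 -0.24567093  0.10985368] [-3.13781355 -0.01430751  0.01009091]
```

View pics/place1.png

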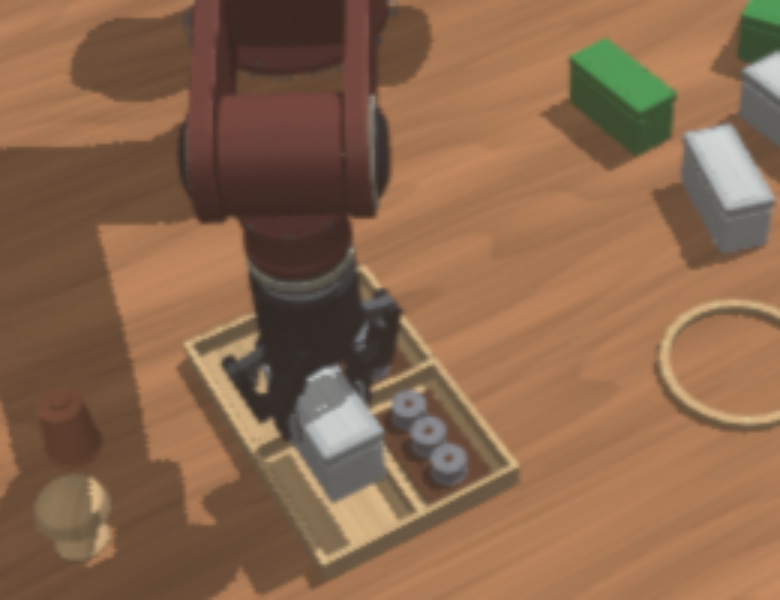

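The tin hangs level over the far cell at about (340,440) in the crop. Lowering.

drive_tool:
  rows:
    - [0, 0, 0, 0]
    - [0, 0, -3, 0]
    - [0, 0, -5, 0]
    - [0, 0, -6, 0]
    - [0, 0, -6.5, 0]
    - [0, 0, -6.5, 0]
    - [0, 0, -6.5, 0]
    - [0, 0, -6.5, 0]

```text
time: 9.05
ee_pos: [0.6006, -0.2472, 0.0511]
orientation: [3.141, 0.015, 0.002]
wrist_force: [0.4, 0.6, -0.8]
finger_gap: 0.573
finger_force: 74.0
```

drive_tool:
  rows:
    - [0, 0, 0, 0]
    - [0, 0, 0, 0]
    - [0, 0, 0, 0]
    - [0, 0, 0, 0]
    - [0, 0, 3, 0]
    - [0, 0, 7, 0]
    - [0, 0, 12, 0]
    - [0, 0, 15, 0]
  jaw: 7

```text
time: 10.05
ee_pos: [0.6011, -0.2474, 0.2038]
orientation: [3.14, 0.015, 0.006]
wrist_force: [0.5, -0.0, -0.0]
finger_gap: 0.817
finger_force: 0.0
```

```bash
python3 - <<'E'
from h import *
print(r.observe()["ee_pos"]); print(*tins(cam("scene")),sep="\n")
E
```

```text
[ 0.60107885 -0.24740184  0.2038064 ]
((44.61, 33.96, 115, 55, 6.4), 0.0621, 427)
((50.13, 21.52, 111, 51, -14.1), 0.0624, 492)
((60.2, -24.78, 112, 52, 1.2), 0.0663, 808)
```

drive_tool:
  rows:
    - [-1.3, 5.8, 0, -2]
    - [-2.5, 11.6, 0, -4]
    - [-3.8, 17.4, 0, -6]
    - [-5, 23.1, 0, -8]
    - [-6.3, 28.9, 0, -10]
    - [-7.6, 34.7, 0, -12]
    - [-8.8, 40.5, 0, -14]
    - [-10.1, 46.2, 0, -14.8]
  jaw: 8.5

```text
time: 11.1
ee_pos: [0.4983, 0.2168, 0.1999]
orientation: [-3.117, 0.391, -0.0]
wrist_force: [0.1, 0.1, -1.5]
finger_gap: 0.998
finger_force: 0.0
```

drive_tool:
  rows:
    - [0, 0, -3, 0]
    - [0, 0, -8, 0]
    - [0, 0, -11, 0]
    - [0, 0, -14, 0]
    - [0, 0, -15.5, 0]
    - [0, 0, -15.5, 0]
    - [0, 0, -15.5, 0]
    - [0, 0, -15.5, 0]

```text
time: 12.1
ee_pos: [0.5003, 0.2154, 0.0469]
orientation: [-3.116, 0.39, -0.004]
wrist_force: [-0.5, -0.1, -0.1]
finger_gap: 0.993
finger_force: 0.0
```

drive_tool:
  rows:
    - [0, 0, 0, 0]
    - [0, 0, 0, 0]
    - [0, 0, 0, 0]
    - [0, 0, 0, 0]
    - [0, 0, 0, 0]
    - [0, 0, 0, 0]
    - [0, 0, 0, 0]
    - [0, 0, 0, 0]
  jaw: 3.5

```text
time: 13.1
ee_pos: [0.4997, 0.2154, 0.0461]
orientation: [-3.117, 0.39, -0.002]
wrist_force: [-0.3, 1.9, 5.7]
finger_gap: 0.573
finger_force: 74.1
```

drive_tool:
  rows:
    - [0, 0, 6, 0]
    - [0, 0, 12, 0]
    - [4.8, -1.2, 12, 0]
    - [0, 0, 12, 0]
    - [4.8, -1.2, 12, 0]
    - [4.8, -1.2, 12, 0]
    - [4.8, -1.2, 12, 0]
    - [4.8, -1.2, 12, 0]

```text
time: 14.1
ee_pos: [0.5467, 0.2032, 0.1648]
orientation: [3.117, -0.39, -0.002]
wrist_force: [-0.7, -0.6, -4.6]
finger_gap: 0.577
finger_force: 78.4
```

```bash
python3 w.py
```

```text
[ 0.06228512 -0.31715556 -5.44907738] [0.00561309 0.00774911 0.00447477] [0.07279991 0.11829606 0.0254163 ] [0.54708883 0.20318461 0.16547787] 14.45
torque tool axes [ 0.00353257 -0.00889313 -0.0044735 ]
```

drive_tool:
  rows:
    - [-4.8, 1.2, 0, 0]
    - [0, 0, 0, 0]
    - [-4.8, 1.2, 0, 0]
    - [0, 0, 0, 0]
    - [-4.8, 1.2, 0, 0]
    - [-4.8, 1.2, 0, 0]
    - [-4.8, 1.2, 0, 0]
    - [-4.8, 1.2, 0, 0]

```text
time: 15.5
ee_pos: [0.5002, 0.2151, 0.1665]
orientation: [-3.116, 0.39, -0.004]
wrist_force: [-1.3, -0.7, -5.2]
finger_gap: 0.575
finger_force: 78.8
```

```bash
python3 w.py
```

```text
[-0.20664905  0.01128419 -5.90084348] [-0.02367182 -0.03176687 -0.02725171] [0.04413015 0.12670635 0.01679836] [0.49934342 0.21501363 0.16543598] 15.85
torque tool axes [-0.01511548  0.03662541  0.02724422]
```

```bash
sed -i 's/^print("torque/print(np.round(T,3)[:,1]);print("torque/' w.py; python3 w.py; python3 w.py
```

```text
[-0.05291002 -0.14266428 -5.90282507] [-0.02203719 -0.05863574  0.01511472] [0.02949321 0.12148611 0.01944185] [0.49913333 0.21509536 0.16525791] 16.25
[ 0.062 -0.227  0.047  0.011 -0.19   0.103 -0.099 -0.176]
torque tool axes [-0.0069142   0.06225803 -0.01511204]
[-0.30792124 -0.12593455 -5.89990479] [-0.01576388 -0.04470631 -0.01566593] [0.05154616 0.13788664 0.0254487 ] [0.49917158 0.2150985  0.16528594] 16.65
[ 0.108 -0.112 -0.162  0.151 -0.232 -0.069  0.112 -0.154]
torque tool axes [-0.00426103  0.04721269  0.01566466]
```

drive_tool:
  rows:
    - [4.8, -1.2, 0, 0]
    - [0, 0, 0, 0]
    - [4.8, -1.2, 0, 0]
    - [0, 0, 0, 0]
    - [4.8, -1.2, 0, 0]
    - [4.8, -1.2, 0, 0]
    - [4.8, -1.2, 0, 0]
    - [4.8, -1.2, 0, 0]

```text
time: 17.7
ee_pos: [0.5472, 0.2033, 0.1658]
orientation: [-3.117, 0.39, -0.001]
wrist_force: [-0.1, -0.1, -6.2]
finger_gap: 0.574
finger_force: 80.9
```

```bash
sed -i 's/range(8)/range(24)/' w.py; python3 w.py
```

```text
[ 0.13654292  0.14838229 -5.78675057] [0.0129605  0.04425279 0.00788945] [0.04761006 0.1473917  0.02937417] [0.54715993 0.20308598 0.16528139] 18.85
[ 0.11  -0.199  0.17   0.113 -0.113  0.173  0.159 -0.143  0.177  0.151
 -0.161  0.154  0.152 -0.166  0.161  0.136 -0.183  0.127  0.192 -0.181
  0.085  0.196 -0.129  0.076]
torque tool axes [ 0.00165461 -0.04608193 -0.0078896 ]
```

Confirmed: tin 1 rattles. The lengthwise torque flips by about 0.095 N m between shake ends, and it weighs about 0.6 kg. I'll set it back down and fetch tin 3.

drive_tool:
  rows:
    - [-2, 0.5, -2, 0]
    - [-4, 1, -4, 0]
    - [-4.8, 1.2, -7, 0]
    - [-4.8, 1.2, -9.5, 0]
    - [-4.8, 1.2, -11, 0]
    - [-4.8, 1.2, -11.7, 0]
    - [-4.8, 1.2, -11.9, 0]
    - [-4.8, 1.2, -11.9, 0]

```text
time: 19.9
ee_pos: [0.5, 0.2152, 0.0472]
orientation: [-3.117, 0.39, -0.002]
wrist_force: [-0.4, -0.1, -5.9]
finger_gap: 0.572
finger_force: 81.0
```

drive_tool:
  rows:
    - [0, 0, 0, 0]
    - [0, 0, 0, 0]
    - [0, 0, 0, 0]
    - [0, 0, 0, 0]
    - [0, 0, 3, 0]
    - [0, 0, 7, 0]
    - [0, 0, 9, 0]
    - [0, 0, 10.4, 0]
  jaw: 8

```text
time: 20.9
ee_pos: [0.4993, 0.2151, 0.1512]
orientation: [-3.117, 0.39, -0.001]
wrist_force: [0.2, -0.2, -0.0]
finger_gap: 0.932
finger_force: 0.0
```

```bash
python3 - <<'E'
from h import *
print(r.observe()["ee_pos"],r.observe()["orientation"]); print(*tins(cam("scene")),*tins(cam("top")),sep="\n")
E
```

```text
[0.49934464 0.21512288 0.15120971] [-3.11697705e+00  3.90059201e-01 -1.12173544e-03]
((44.71, 33.97, 110, 54, 5.0), 0.0622, 344)
((50.07, 21.43, 113, 51, -14.8), 0.0622, 479)
((60.23, -24.83, 110, 51, -0.1), 0.0663, 806)
((59.79, -24.68, 110, 51, 1.1), 0.0665, 1321)
```

drive_tool:
  rows:
    - [-1.8, 4.1, 0, 6]
    - [-3.6, 8.2, 0, 12]
    - [-5.4, 12.4, 0, 19]
    - [-5.4, 12.4, 0, 19]
    - [-5.4, 12.4, -3, 19]
    - [-5.4, 12.4, -6, 19]
    - [-5.4, 12.4, -9, 19]
    - [-5.4, 12.4, -10.5, 19]
  jaw: 8.5

```text
time: 22.0
ee_pos: [0.4438, 0.3373, 0.0421]
orientation: [3.136, 0.127, -0.007]
wrist_force: [-0.1, 0.3, 0.6]
finger_gap: 0.992
finger_force: 0.0
```

drive_tool:
  rows:
    - [0, 0, 0, 0]
    - [0, 0, 0, 0]
    - [0, 0, 0, 0]
    - [0, 0, 0, 0]
    - [0, 0, 0, 0]
    - [0, 0, 0, 0]
    - [0, 0, 0, 0]
    - [0, 0, 0, 0]

```text
time: 23.0
ee_pos: [0.4451, 0.3391, 0.0452]
orientation: [3.139, 0.13, -0.0]
wrist_force: [0.3, 0.0, 0.2]
finger_gap: 0.996
finger_force: 0.0
```

drive_tool:
  rows:
    - [0, 0, 0, 0]
    - [0, 0, 0, 0]
    - [0, 0, 0, 0]
    - [0, 0, 0, 0]
    - [0, 0, 0, 0]
    - [0, 0, 0, 0]
    - [0, 0, 0, 0]
    - [0, 0, 0, 0]
  jaw: 3.5

```text
time: 24.0
ee_pos: [0.4455, 0.3393, 0.0456]
orientation: [-3.139, -0.13, -0.001]
wrist_force: [1.7, 0.6, 4.1]
finger_gap: 0.58
finger_force: 74.3
```

drive_tool:
  rows:
    - [0, 0, 6, 0]
    - [0, 0, 12, 0]
    - [4.8, 0.4, 12, 0]
    - [0, 0, 12, 0]
    - [4.8, 0.4, 12, 0]
    - [4.8, 0.4, 12, 0]
    - [4.8, 0.4, 12, 0]
    - [4.8, 0.4, 12, 0]

```text
time: 25.0
ee_pos: [0.4929, 0.3432, 0.1655]
orientation: [-3.139, -0.13, 0.0]
wrist_force: [-0.0, -0.2, -1.8]
finger_gap: 0.58
finger_force: 74.0
```

```bash
sed -i 's/range(24)/range(12)/' w.py; python3 w.py
```

```text
[ 0.04426506 -0.2283275  -1.7574686 ] [ 0.00428362 -0.01468677 -0.0026094 ] [0.02091996 0.03273068 0.02155304] [0.49314473 0.34311672 0.16534186] 25.55
[-0.041 -0.013 -0.002  0.038 -0.072  0.016  0.032 -0.039  0.015 -0.03
 -0.039 -0.04 ]
torque tool axes [0.00305511 0.0149906  0.0026092 ]
```

drive_tool:
  rows:
    - [-4.8, -0.4, 0, 0]
    - [0, 0, 0, 0]
    - [-4.8, -0.4, 0, 0]
    - [0, 0, 0, 0]
    - [-4.8, -0.4, 0, 0]
    - [-4.8, -0.4, 0, 0]
    - [-4.8, -0.4, 0, 0]
    - [-4.8, -0.4, 0, 0]

```text
time: 26.6
ee_pos: [0.4461, 0.3394, 0.1666]
orientation: [-3.138, -0.129, -0.004]
wrist_force: [0.3, 0.1, -1.6]
finger_gap: 0.571
finger_force: 74.0
```

```bash
python3 w.py
```

```text
[ 0.12699514  0.03963807 -1.77846701] [ 0.01192417 -0.01607576 -0.01009926] [0.02947763 0.02423976 0.01904933] [0.44516302 0.33906059 0.16526543] 27.15
[-0.053 -0.037 -0.028  0.02   0.016  0.024 -0.011 -0.036 -0.041 -0.009
 -0.014 -0.025]
torque tool axes [0.0105583  0.01700462 0.01009831]
```

drive_tool:
  rows:
    - [0.2, -5.8, 0, 0]
    - [0.5, -11.6, 0, -1]
    - [0.8, -17.5, 0, -1]
    - [1, -23.4, 0, -2]
    - [1.3, -29.3, 0, -2]
    - [1.5, -35.1, 0, -3]
    - [1.8, -41, 0, -3]
    - [2, -46.8, 0, -4.2]

```text
time: 28.2
ee_pos: [0.4651, -0.1309, 0.1657]
orientation: [3.141, 0.013, 0.002]
wrist_force: [0.5, 0.2, -1.0]
finger_gap: 0.576
finger_force: 74.3
```

drive_tool:
  rows:
    - [0.2, -6, 0, 0]
    - [0.5, -11.7, 0, 0]
    - [0.5, -11.7, 0, 0]
    - [0.5, -11.7, -4, 0]
    - [0.5, -11.7, -6, 0]
    - [0.5, -11.7, -6, 0]
    - [0.5, -11.7, -6, 0]
    - [0.5, -11.7, -6, 0]

```text
time: 29.2
ee_pos: [0.4711, -0.2462, 0.107]
orientation: [3.14, 0.015, 0.004]
wrist_force: [0.2, -0.0, -1.9]
finger_gap: 0.575
finger_force: 74.5
```

drive_tool:
  rows:
    - [0, 0, -2.5, 0]
    - [0, 0, -4.5, 0]
    - [0, 0, -5.2, 0]
    - [0, 0, -5.5, 0]
    - [0, 0, -5.5, 0]
    - [0, 0, -5.5, 0]
    - [0, 0, -5.5, 0]
    - [0, 0, -5.5, 0]

```text
time: 30.2
ee_pos: [0.4703, -0.246, 0.0506]
orientation: [3.141, 0.015, 0.001]
wrist_force: [-0.5, 0.2, -1.0]
finger_gap: 0.573
finger_force: 74.5
```

drive_tool:
  rows:
    - [0, 0, 0, 0]
    - [0, 0, 0, 0]
    - [0, 0, 0, 0]
    - [0, 0, 0, 0]
    - [0, 0, 3, 0]
    - [0, 0, 7, 0]
    - [0, 0, 12, 0]
    - [0, 0, 15, 0]
  jaw: 7

```text
time: 31.2
ee_pos: [0.471, -0.2465, 0.2035]
orientation: [3.139, 0.015, 0.005]
wrist_force: [0.3, -0.5, -0.1]
finger_gap: 0.814
finger_force: 0.0
```

```bash
python3 - <<'E'
from h import *
c=cam("scene");d=cam("top");print(*tins(c),*tins(d),sep="\n")
E
python3 v.py scene place2 150 180
```

```text
((50.14, 21.41, 115, 51, -14.1), 0.0624, 489)
((47.31, -24.65, 112, 51, 1.2), 0.0662, 673)
((60.38, -24.76, 112, 51, 0.5), 0.0662, 805)
((59.79, -24.67, 110, 51, 0.8), 0.0666, 1312)
((49.76, 21.55, 110, 51, -14.1), 0.0626, 1340)
```

View pics/place2.png

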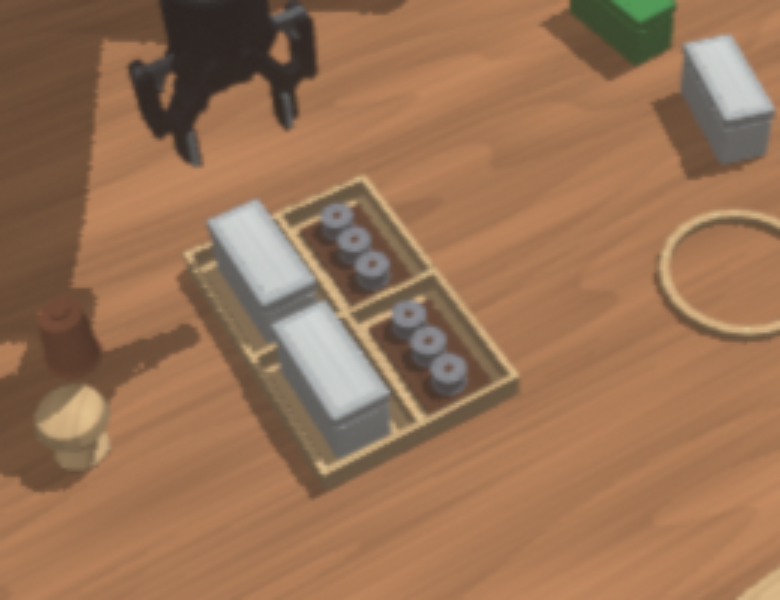

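Both silent tins sit upright in the empty cells at crop (265,260) and (335,370), and the boards are untouched. Now the rattling tin.

drive_tool:
  rows:
    - [0.4, 5.8, 0, -2]
    - [0.8, 11.6, 0, -4]
    - [1.1, 17.3, 0, -6]
    - [1.5, 23.1, 0, -8]
    - [1.9, 28.8, 0, -10]
    - [2.3, 34.6, 0, -12]
    - [2.7, 40.4, 0, -14]
    - [2.9, 46.1, 0, -14.7]
  jaw: 8.5

```text
time: 32.35
ee_pos: [0.498, 0.2168, 0.1979]
orientation: [3.116, -0.388, -0.005]
wrist_force: [0.6, -0.6, 0.4]
finger_gap: 0.996
finger_force: 0.0
```

drive_tool:
  rows:
    - [0, 0, -3, 0]
    - [0, 0, -8, 0]
    - [0, 0, -11, 0]
    - [0, 0, -14, 0]
    - [0, 0, -15.5, 0]
    - [0, 0, -15.5, 0]
    - [0, 0, -15.5, 0]
    - [0, 0, -15.5, 0]

```text
time: 33.35
ee_pos: [0.5003, 0.2154, 0.0468]
orientation: [-3.117, 0.387, -0.004]
wrist_force: [-0.1, 0.1, -0.2]
finger_gap: 0.999
finger_force: 0.0
```

drive_tool:
  rows:
    - [0, 0, 0, 0]
    - [0, 0, 0, 0]
    - [0, 0, 0, 0]
    - [0, 0, 0, 0]
    - [0, 0, 0, 0]
    - [0, 0, 0, 0]
    - [0, 0, 0, 0]
    - [0, 0, 0, 0]
  jaw: 3.5
  grip_force: 80

```text
time: 34.35
ee_pos: [0.4998, 0.2154, 0.0461]
orientation: [-3.117, 0.387, -0.002]
wrist_force: [-0.8, 1.0, 6.0]
finger_gap: 0.572
finger_force: 84.3
```

drive_tool:
  rows:
    - [0, 0, 3, 0]
    - [0, 0, 7, 0]
    - [0, 0, 11, 0]
    - [1.5, -1, 14, 0]
    - [4, -2.5, 15, 0]
    - [7, -4.3, 15, 0]
    - [10, -6.2, 15, 0]
    - [13, -8, 15, 0]

```text
time: 35.35
ee_pos: [0.6281, 0.134, 0.1916]
orientation: [3.116, -0.387, -0.009]
wrist_force: [-0.6, 1.2, -5.8]
finger_gap: 0.572
finger_force: 85.3
```

drive_tool:
  rows:
    - [2, -1.2, 0, 0]
    - [3, -1.8, 0, 0]
    - [3.2, -2, 0, 0]
    - [3.2, -2, 0, 0]
    - [3.2, -2, 0, 0]
    - [3.2, -2, 0, 0]
    - [3.2, -2, 0, 0]
    - [3.2, -2, 0, 0]

```text
time: 36.35
ee_pos: [0.6611, 0.1152, 0.1954]
orientation: [-3.118, 0.387, -0.0]
wrist_force: [0.2, 0.7, -5.2]
finger_gap: 0.572
finger_force: 85.0
```

drive_tool:
  rows:
    - [0, 0, 0, 0]
    - [0, 0, 0, 0]
    - [0, 0, 0, 0]
    - [0, 0, 0, 0]
    - [0, 0, 0, 0]
    - [0, 0, 0, 0]
    - [0, 0, 0, 0]
    - [0, 0, 0, 0]

```text
time: 37.35
ee_pos: [0.6612, 0.1151, 0.1953]
orientation: [-3.118, 0.387, -0.0]
wrist_force: [-0.4, -0.4, -5.9]
finger_gap: 0.57
finger_force: 85.0
```

```bash
python3 v.py scene hold 250 90; python3 - <<'E'
from h import *
s=r.observe();print(s["time"],s["ee_pos"],s["orientation"],np.abs(s["qd"]).max(),s["wrist_force"])
P=pts(cam("scene"));m=(abs(P[...,0]-.66)<.09)&(abs(P[...,1]-.115)<.07)&(P[...,2]>.10)&(P[...,2]<.24)
print(*tins(cam("scene")),*tins(cam("top")),sep="\n")
q=P[m&(P[...,0]>.69)]; q=q[abs(q[:,2]-np.percentile(q[:,2],90))<.006]; A=np.c_[q[:,:2],np.ones(len(q))]; print(len(q),"lid slope",np.linalg.lstsq(A,q[:,2],rcond=None)[0])
E
```

```text
37.4 [0.66118306 0.11510203 0.19531483] [-3.11762003e+00  3.87322048e-01 -1.06758675e-04] 0.005272341413487225 [-0.09232556 -0.08442336 -6.31487427]
((47.24, -24.71, 113, 50, 1.7), 0.0662, 670)
((60.26, -24.77, 113, 51, 0.8), 0.0663, 805)
((59.79, -24.68, 111, 51, 0.4), 0.0665, 1328)
((46.91, -24.57, 110, 52, 1.6), 0.0665, 1394)
207 lid slope [-0.0354039   0.00835254  0.23524103]
```

View pics/hold.png

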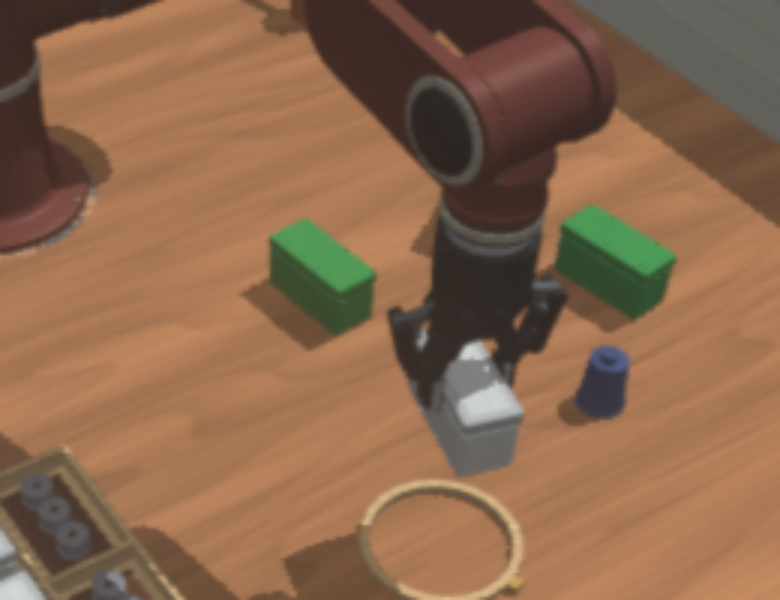

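The tin hangs level and still at crop (470,420), directly above the hoop by the measured TCP pose (0.661, 0.115). Signing off.

```bash
python3 -c "
from workcell import workorder; print(workorder.sign_off())"
```

```text
the job is handed in; nothing more can be done
None
```

The job is handed in: the two silent tins stand upright in the organiser's two empty cells, and the rattling tin (the middle of the three at the start) is held level over the middle of the hoop, about 15 cm up.

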